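Swing a lever blank home in a weld fixture

TASK

Pick up the drilled lever blank, put its big hole over the weld fixture's pivot pin so that it lies flat on the plate, with its free end swung out on the open side about 25 degrees from home and clear of the roller, and let go. Then push the free end round past the spring roller until the blank is home against the stop screw, and press it there with about 12 N for half a second, never with more than 20 N. Back away so that the roller alone keeps it against the screw, and leave the other things on the table alone.

Things in the scene. Friction and masses are not known exactly. Their poses are not given: they have to be found in the camera images.
- lever_mid (a point): Centre (half-way up) of the lever blank, a loose bright flat steel bar 197 x 30 x 10 mm, 0.28 kg, with a 14 mm hole near one end and a 9 mm hole near the other. Its x runs along the bar from the big hole to the free end, its z up. Grasp it here, across its 30 mm width.
- lever_hole (a point): Centre of the blank's big (14 mm) hole, half-way through its thickness, on its centre line; same axes as lever_mid. lever_mid lies 76.5 mm from it along x, the free end 175 mm, the near end -22 mm.
- lever: The same lever blank; origin on the underside at the centre of the big hole; same axes.
- fixture: Weld fixture, fixed: dark steel plate 170 x 285 x 10 mm (its x from -95 to 75, y from -245 to 40 mm). Origin on the pivot pin's axis at the underside, z up. Pin 12 mm thick, 33 mm above the plate, tapered nose. Its surfaces are oiled and slippery. A blank that is home points along -y from the pin, within about 2.5 degrees. The open side is -x: the blank swings towards +x until its long edge meets the stop screw.
- pin_top (a point): Top of the pivot pin's tapered nose, on its axis, 43 mm above the table.
- roller_rest (a point): Axis of the sprung steel roller (32 mm diameter, 12 mm high) at rest, at fixture x -23, y -180.5 mm, 17.5 mm up; axes as the fixture. It yields along -y, up to 12.5 mm, into a housing 40 mm high. The blank meets it about 17 degrees before home, passes its crown 0.5 to 5 degrees before home, and is then held on to the stop by it with 0.5 to 5 N. Pushing past takes up to about 10 N, 120 mm from the pin.
- stop_block: Aluminium block (26 x 32 x 30 mm) with the stop screw, fixed on the plate; axes as the fixture. Origin on the plate's top, 145 mm from the pin along -y; the block stands at x 32 to 58 mm. The rigid screw points to -x, 6 mm above the plate; its tip is at x 15 mm, but set up to 5 mm farther out or in from job to job, which is not reported: it has to be felt.
- steel_strip: plain steel strip without holes, 30 x 155 x 10 mm, a bystander; origin on its underside.
- pliers: pliers with red handles, 154 mm, a bystander; origin on its underside.
- nut_a: dark hexagon nut, 28 mm across, 13 mm high, a bystander; origin on its underside.
- nut_b: bright hexagon nut, 28 mm across, 13 mm high, a bystander; origin on its underside.
- bolt: M10 bolt standing on its head, 58 mm tall, a bystander; origin on its underside.
Not all that is in view belongs to the job. Leave any yellow look-alike of the lever alone.

How it is judged (in metres and radians):
On the way, in this order (a step that is already met when the one before it is completed fails the run):
1. the blank's big hole is over the pin, the blank lies flat on the plate and is let go, with the free end on the open side and more than 18 degrees from home (horizontal distance between lever_hole and pin_top below 0.003 m and z of lever_hole in the frame of fixture between 0.012 and 0.018 m and angle between lever_hole's own z axis and vertical below 0.04 rad and angle between the x axis of lever and the y axis of fixture, either way round above 0.32 rad and x of lever_mid in the frame of fixture below 0 m and y of lever_mid in the frame of fixture below 0 m and contact force between the fingers and lever below 0.1 N), for 0.2 s.
2. the blank is pressed against the stop screw with more than 8 N (horizontal distance between lever_hole and pin_top below 0.003 m and z of lever_hole in the frame of fixture between 0.012 and 0.018 m and angle between lever_hole's own z axis and vertical below 0.04 rad and contact force between lever and stop_block above 8 N), for 0.3 s.
At the end, for the whole second after the job is handed in: The blank lies flat on the plate (within 0.04 rad), its big hole over the pin (axes within 3 mm), pointing to -y of the fixture within 0.08 rad, at rest, released, and touching the stop screw with more than 0.2 N, kept there by the roller (horizontal distance between lever_hole and pin_top below 0.003 m and z of lever_hole in the frame of fixture between 0.012 and 0.018 m and angle between lever_hole's own z axis and vertical below 0.04 rad and contact force between lever and stop_block above 0.2 N and angle between the x axis of lever and the y axis of fixture, either way round below 0.08 rad and y of lever_mid in the frame of fixture below 0 m and linear speed of lever below 0.01 m/s and contact force between the fingers and lever below 0.1 N).
It fails at once if the blank is pressed or rammed on the stop with more than 20 N (contact force between lever and stop_block above 20 N).
It fails at once if a bystander is moved more than 20 mm (distance of any of steel_strip, pliers, nut_a, nut_b, bolt from where it was at the start of the episode above 0.02 m).
It also fails if it takes over 72 s, if anything falls off the work surface, if the arm or the gripper's body presses on something with over 40 N, if the wrist force passes 120 N, or if a joint passes its speed limit or range.

ROBOT

A 6-joint arm with a two-finger parallel gripper is mounted at the origin on a cart in front of the work surface, level with it; the furniture and walls round the work are solid. World frame = base frame: x ahead of the robot, y to its left, z up, the work surface at z = 0. Lengths are in mm, angles in rad, forces in N, time in s.
With the tool pointing down it reaches from about 325 to 875 mm from the base axis. Payload 4.4 kg.
Tool frame: the origin (TCP) lies on the centre line of the jaws, within the pads' length; the fingertips stand ahead of it and the grasp point (between the pads) lies 6 mm ahead of it (ctrl.tcp_to_tips is the z of the fingertips in the tool frame, in mm); z points along the fingers, y is the direction in which the jaws open and shut (so a half turn about z gives the same grasp; the last joint's range is limited). The gripper opens to 85 mm and grips with 20 to 120 N. Pads are 22 mm wide; open, the fingers measure 114 mm over their backs; the gripper's body (76 mm by 85 mm) begins 54 mm behind the grasp point. The pads swing forward as they close: fully open they stand 13 mm farther back than shut.
Start: joints at [1.103, 0.207, 1.542, -0, 1.393, -0.15], TCP at [179.684, 546.206, 256.282] pointing down, gripper open.
Joint ranges: [-2.73, 2.73], [-0.86, 2.22], [0.23, 2.46], [-1.11, 4.25], [0.08, 2.63], [-2.82, 2.82]. Speed limits (rad/s): [2.79, 2.79, 3.14, 3.14, 3.14, 3.14].

INTERFACE

Orientations are given as a 3x3 rotation matrix whose columns are the frame's x, y, z axes.
In Python, from plant import ctrl, sensors, optics gives the robot as it stands. Calls block until the motion is done:
- ctrl.move_ptp(position, orientation): joint-space move of the TCP to a pose.
- ctrl.move_l(position, rot=None, vel=150, threshold=None): straight line of the TCP; rot=None keeps the orientation; vel is the mean speed in mm/s. With threshold (N) it stops when the force on the tool has changed by that much, and returns True; else False.
- ctrl.set_joints(angles): joint-space move.
- ctrl.gripper_to(opening, force=None): finger opening in mm; force is the grip in N (None keeps the last); returns when the fingers have stopped.
- ctrl.hold(seconds).
- ctrl.solve_ik(position, orientation): joint angles nearest the present ones, or None.
- sensors.read_state(): the state.
- optics.grab_frame(name): name is "scene" or "top"; returns (picture, depth): 420x560x3 uint8, red, green, blue; 420x560 float32, mm along the optical axis (not along the pixel's ray), 0 where there is no reading.
- optics.camera_params(name): a dict with "mtx" (3x3 intrinsics, pixels), "R" (3x3) and "t" (3): a world point X has camera coordinates R X + t. Camera axes: x right, y down, z forward; pixel columns grow to the right and rows downward; lengths in mm; the calibration is good to about 2 mm. A picture is of the moment at which its call begins. camera_params takes no time and is no camera call.
A pose or a line that the arm cannot do raises ctrl.MotionError and nothing moves.
- ctrl.finish_job(): hands the job in, once; it reports no verdict.
The state is a dict: "t": time; "q": joint angles; "qvel": joint speeds; "tau": joint torques, N m; "eef_pos": TCP position; "eef_rot": TCP orientation; "force": force on the tool from outside, world axes, zero at the start; "wrist_torque": the same for the moment, N m; "grip_width": finger opening in mm.
Only numpy, scipy, OpenCV 4.12 (cv2) and the standard library are available. Lean on these libraries where they do the work, as an engineer would, in place of code of your own. Each camera call takes 0.05 s, during which the arm holds its last target. There are 200 camera calls.

## Working session

There is one attempt and no reset: what is moved stays moved. The work goes in short steps, each a Python script; the robot and the scene stay as the last script left them, time stands still between calls to the robot, and variables do not carry over. Pictures are saved under pics/ and viewed, about 8 in all and at most 12, crops included, and the job is handed in when it is done.

```bash
ls; mkdir -p pics; python3 - <<'E'
from plant import ctrl,sensors,optics
import cv2,numpy as np
for n in("scene","top"):
    p,d=optics.grab_frame(n); np.savez(f"{n}0.npz",p=p,d=d)
    cv2.imwrite(f"pics/{n}0.png",cv2.resize(p[:,:,::-1],(800,600),interpolation=cv2.INTER_CUBIC))
    c=optics.camera_params(n); print(n,c["mtx"].round(1).tolist(),c["R"].round(4).tolist(),c["t"].round(1).tolist())
s=sensors.read_state();print(s["t"],s["eef_rot"].round(3) if hasattr(s["eef_rot"],'round') else s["eef_rot"],s["force"],ctrl.tcp_to_tips)
E
```

```text
pics
scene [[420.6, 0.0, 274.0], [0.0, 420.6, 204.5], [0.0, 0.0, 1.0]] [[0.8912, -0.4537, 0.0004], [-0.2062, -0.4058, -0.8904], [0.4041, 0.7934, -0.4552]] [-578.0, 158.4, 911.6]
top [[530.1, 0.0, 281.6], [0.0, 530.1, 216.4], [0.0, 0.0, 1.0]] [[0.013, -0.9999, -0.0097], [-0.9987, -0.0125, -0.0495], [0.0494, 0.0103, -0.9987]] [-38.2, 628.3, 1714.6]
0.1 [[-0.95   0.312 -0.001]
 [ 0.312  0.95  -0.002]
 [ 0.    -0.002 -1.   ]] [-0.01123896 -1.42159862  0.33147287] 25.0
```

View pics/top0.png

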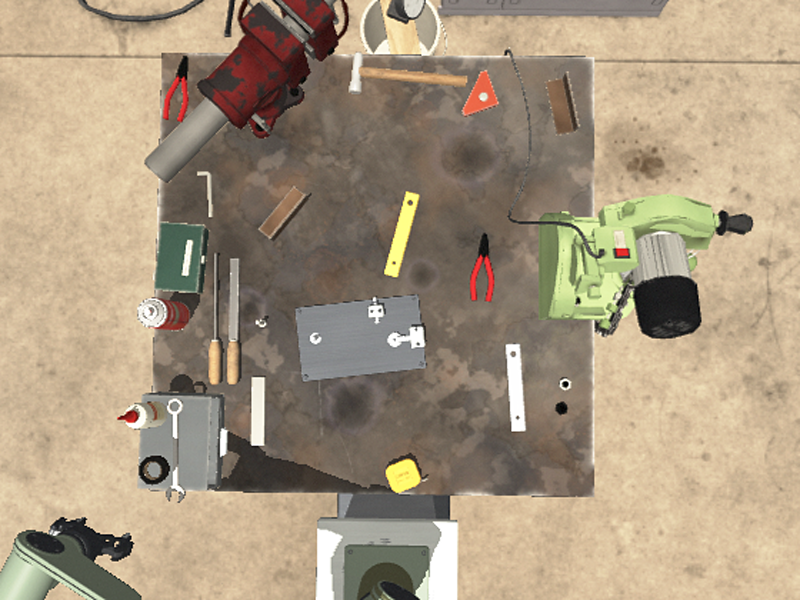

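View pics/scene0.png

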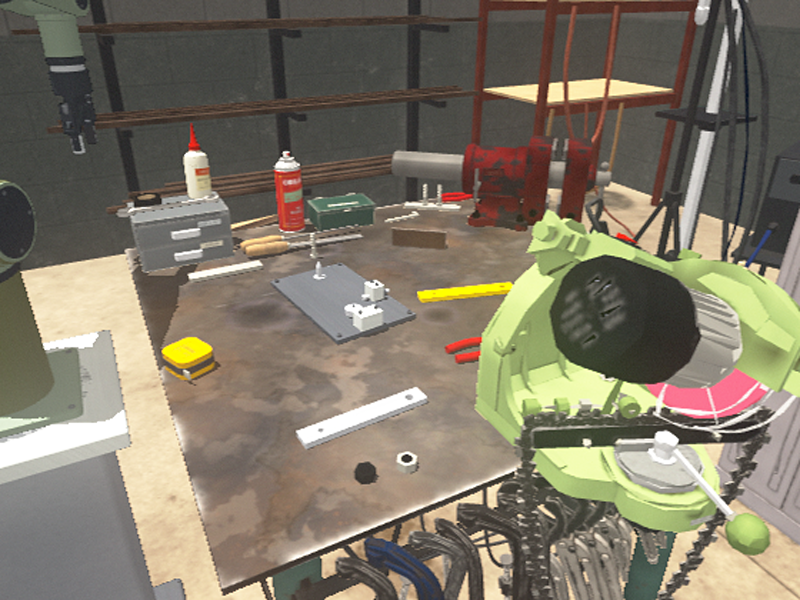

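```bash
cat > h.py <<'E'
import numpy as np,cv2
from plant import ctrl,sensors,optics
def ray(n,u,v):
    c=optics.camera_params(n);K,R,t=map(np.array,(c["mtx"],c["R"],c["t"]));t=t.ravel()
    return -R.T@t, R.T@np.linalg.solve(K,[u,v,1.])
def onplane(n,u,v,z):
    o,d=ray(n,u,v);return o+d*(z-o[2])/d[2]
def proj(n,X):
    c=optics.camera_params(n);x=np.array(c["mtx"])@(np.array(c["R"])@np.array(X,float)+np.array(c["t"]).ravel());return x[:2]/x[2]
def tri(ua,ub):
    (o1,d1),(o2,d2)=ray("top",*ua),ray("scene",*ub)
    s=np.linalg.lstsq(np.c_[d1,-d2],o2-o1,rcond=None)[0];a,b=o1+s[0]*d1,o2+s[1]*d2
    return (a+b)/2,np.linalg.norm(a-b)
E
python3 - <<'E'
from h import *
T=np.load("top0.npz")["p"];S=np.load("scene0.npz")["p"]
def crop(I,x0,y0,w,h):
    return cv2.resize(I[y0:y0+h,x0:x0+w,::-1],(400,300),interpolation=cv2.INTER_NEAREST)
m=np.vstack([np.hstack([crop(T,325,232,96,72),crop(T,204,202,100,75)]),np.hstack([crop(S,200,262,108,81),crop(S,184,170,112,84)])])
cv2.imwrite("pics/mos.png",m)
for n,I,box in(("top",T,(345,232,375,310)),("scene",S,(200,262,308,320))):
    x0,y0,x1,y1=box
    g=cv2.resize(I[y0:y1,x0:x1].min(2),None,fx=8,fy=8,interpolation=cv2.INTER_LINEAR)
    c=max(cv2.findContours((g>150).astype(np.uint8),cv2.RETR_EXTERNAL,cv2.CHAIN_APPROX_NONE)[0],key=cv2.contourArea)[:,0]
    P=np.array([onplane(n,(u+.5)/8-.5+x0,(v+.5)/8-.5+y0,10)[:2] for u,v in c],np.float32)
    print(n,cv2.minAreaRect(P), cv2.boxPoints(cv2.minAreaRect(P)).round(1).tolist())
E
```

```text
top ((455.2857666015625, -289.150146484375), (199.868896484375, 35.26033020019531), 4.3602705001831055) [[354.29998779296875, -279.20001220703125], [357.0, -314.29998779296875], [556.2999877929688, -299.1000061035156], [553.5999755859375, -264.0]]
scene ((455.2451171875, -286.67919921875), (203.44400024414062, 58.26445007324219), 3.869119167327881) [[351.79998779296875, -264.5], [355.70001220703125, -322.6000061035156], [558.7000122070312, -308.8999938964844], [554.7999877929688, -250.6999969482422]]
```

View pics/mos.png

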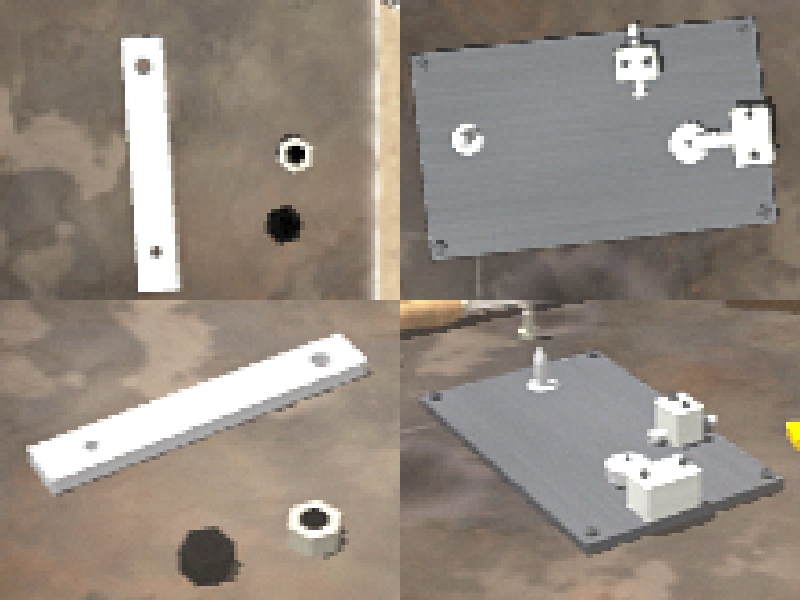

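```bash
python3 - <<'E'
from h import *
T=np.load("top0.npz")["p"];S=np.load("scene0.npz")["p"]
print("cams",ray("top",0,0)[0].round(),ray("scene",0,0)[0].round())
def up(I,b):return cv2.resize(I[b[1]:b[3],b[0]:b[2]],None,fx=8,fy=8,interpolation=cv2.INTER_LINEAR)
def px(c,b):return (np.asarray(c,float)+.5)/8-.5+np.array(b[:2])
# plate, top and scene
for n,I,b in(("top",T,(200,200,308,272)),("scene",S,(184,178,296,250))):
    g=up(I,b).astype(int);m=((g[...,2]-g[...,0]>-3)&(g.sum(2)>200)|(g.min(2)>140)).astype(np.uint8)
    m=cv2.morphologyEx(cv2.morphologyEx(m,cv2.MORPH_OPEN,np.ones((25,25))),cv2.MORPH_CLOSE,np.ones((41,41)))
    c=max(cv2.findContours(m,cv2.RETR_EXTERNAL,cv2.CHAIN_APPROX_NONE)[0],key=cv2.contourArea)
    P=np.array([onplane(n,*px(q,b),10)[:2] for q in c[:,0]],np.float32);r=cv2.minAreaRect(P)
    print(n,r);cv2.imwrite(f"pics/m_{n}.png",m*255)
# lever holes
for n,I,b,sp in(("top",T,(345,232,375,310),None),("scene",S,(200,262,308,320),None)):
    g=up(I,b).min(2);m=(g<190).astype(np.uint8)
    k,l,st,ce=cv2.connectedComponentsWithStats(m)
    for i in range(1,k):
        if 200<st[i,4]<4000 and st[i,2]<80 and 8<st[i,0]<g.shape[1]-90:
            w=np.where(l==i,255.-g,0);yy,xx=np.mgrid[:g.shape[0],:g.shape[1]];q=px([(w*xx).sum()/w.sum(),(w*yy).sum()/w.sum()],b)
            print(n,"hole",st[i,4]/64,q.round(2),onplane(n,*q,10).round(1))
# boss in top
b=(208,224,236,250);g=up(T,b).min(2);m=(g>150).astype(np.uint8)
c=max(cv2.findContours(m,cv2.RETR_EXTERNAL,cv2.CHAIN_APPROX_NONE)[0],key=cv2.contourArea)
(e,rr)=cv2.minEnclosingCircle(c);q=px(e,b);print("boss",q,rr/8,onplane("top",*q,10).round(1))
print(T[230:244,212:230].min(2)); print("scene pin");print(S[178:198,212:234].min(2))
E
```

```text
cams [ 543.  -48. 1743.] [ 179. -921.  556.]Traceback (most recent call last):
  File "<stdin>", line 11, in <module>
  File "h.py", line 7, in onplane
    o,d=ray(n,u,v);return o+d*(z-o[2])/d[2]
        ~~~^^^^^^^
  File "h.py", line 4, in ray
    c=optics.camera_params(n);K,R,t=map(np.array,(c["mtx"],c["R"],c["t"]));t=t.ravel()
ValueError: time passes only in moves, steps and waits
```

```bash
python3 - <<'E'
s=open("h.py").read()
s=s.replace("def ray","P_={n:optics.camera_params(n) for n in('top','scene')}\ndef ray").replace("c=optics.camera_params(n)","c=P_[n]")
open("h.py","w").write(s)
E
cat > m1.py <<'E'
from h import *
T=np.load("top0.npz")["p"];S=np.load("scene0.npz")["p"]
def up(I,b):return cv2.resize(I[b[1]:b[3],b[0]:b[2]],None,fx=8,fy=8,interpolation=cv2.INTER_LINEAR)
def px(c,b):return (np.asarray(c,float)+.5)/8-.5+np.array(b[:2])
for n,I,b in(("top",T,(200,200,308,272)),("scene",S,(184,178,296,250))):
    g=up(I,b).astype(int);m=((g[...,2]-g[...,0]>-3)&(g.sum(2)>200)|(g.min(2)>140)).astype(np.uint8)
    m=cv2.morphologyEx(cv2.morphologyEx(m,cv2.MORPH_OPEN,np.ones((25,25))),cv2.MORPH_CLOSE,np.ones((41,41)))
    c=max(cv2.findContours(m,cv2.RETR_EXTERNAL,cv2.CHAIN_APPROX_NONE)[0],key=cv2.contourArea)
    P=np.array([onplane(n,*px(q,b),10)[:2] for q in c[:,0]],np.float32);r=cv2.minAreaRect(P)
    print(n,r,cv2.boxPoints(r).round(1).tolist())
for n,I,b in(("top",T,(345,232,375,310)),("scene",S,(200,262,308,320))):
    g=up(I,b).min(2);m=(g<190).astype(np.uint8)
    k,l,st,ce=cv2.connectedComponentsWithStats(m)
    for i in range(1,k):
        if 100<st[i,4]<4000 and st[i,2]<80:
            w=np.where(l==i,255.-g,0);yy,xx=np.mgrid[:g.shape[0],:g.shape[1]];q=px([(w*xx).sum()/w.sum(),(w*yy).sum()/w.sum()],b)
            print(n,"hole",st[i,4]/64,q.round(2),onplane(n,*q,10).round(1))
b=(208,224,236,250);g=up(T,b).min(2);m=(g>150).astype(np.uint8)
c=max(cv2.findContours(m,cv2.RETR_EXTERNAL,cv2.CHAIN_APPROX_NONE)[0],key=cv2.contourArea)
(e,rr)=cv2.minEnclosingCircle(c);q=px(e,b);print("boss",q,rr/8,onplane("top",*q,10).round(1))
print(T[230:244,212:230].min(2)); print("scene pin");print(S[178:198,212:234].min(2))
E
python3 m1.py
```

```text
top ((564.0322875976562, 64.88279724121094), (170.07098388671875, 287.8924865722656), 7.103713035583496) [[461.79998779296875, 197.1999969482422], [497.5, -88.5], [666.2000122070312, -67.4000015258789], [630.5999755859375, 218.1999969482422]]
scene ((569.9202880859375, 69.67167663574219), (193.34178161621094, 315.848388671875), 7.1336212158203125) [[454.3999938964844, 214.39999389648438], [493.6000061035156, -99.0], [685.5, -75.0], [646.2000122070312, 238.39999389648438]]
top hole 13.140625 [358.8  247.36] [ 531.3 -283.    10. ]
top hole 5.484375 [361.88 291.85] [ 387.2 -293.8   10. ]
scene hole 10.25 [285.68 277.71] [ 531.2 -285.5   10. ]
scene hole 4.1875 [223.97 300.57] [ 387.6 -295.4   10. ]
scene hole 12.265625 [284.2  318.69] [ 469.2 -394.4   10. ]
boss [220.4375 236.375 ] 4.557372570037842 [561.2 169.2  10. ]
[[135 135 135 134 136 133 134 136 135 138 134 138 138 139 139 139 138 139]
 [135 134 136 135 135 135 138 138 135 137 134 134 134 137 136 137 138 138]
 [136 136 133 134 133 134 131 137 144 140 136 136 137 139 138 138 136 141]
 [136 135 134 139 138 136 145 242 255 251 204 1
[... 1949 characters left out ...]
3 171 161 153 147 147 147 148
  149 147 151 148]
 [149 149 149 147 148 148 146 141 144 170 183 170 161 151 150 150 146 150
  148 151 148 148]
 [147 149 148 147 148 146 147 146 219 241 211 171 157 216 247 207 147 149
  150 147 148 151]
 [149 147 150 150 149 148 145 211 255 255 228 169 163 162 153 181 172 149
  147 148 151 153]
 [143 146 149 147 147 150 146 180 254 255 255 255 255 255 255 179 143 146
  150 151 150 149]
 [144 143 147 150 147 148 147 145 141 172 198 203 176 142 141 146 149 152
  151 149 149 153]
 [148 148 147 147 149 149 148 147 144 147 143 143 145 148 146 147 148 149
  150 155 150 152]
 [147 148 151 145 146 149 148 149 150 149 146 151 147 149 153 151 151 147
  150 152 153 149]]
```

```bash
cat >> h.py <<'E'
def R_(a):  # tool down, jaws opening along angle a (deg)
    a=np.deg2rad(a);y=np.array([np.cos(a),np.sin(a),0]);z=np.array([0,0,-1.]);return np.c_[np.cross(y,z),y,z]
FA=np.deg2rad(7.1);PIN=np.array([561.2,168.6])
XF=np.array([np.cos(FA),np.sin(FA)]);YF=np.array([-np.sin(FA),np.cos(FA)])
def fx(x,y):return PIN+x*XF+y*YF
def st(m=""):
    s=sensors.read_state();print(m,"t%.2f"%s["t"],np.round(s["eef_pos"],2),"F",np.round(s["force"],2),"w%.1f"%s["grip_width"]);return s
E
python3 - <<'E'
from h import *
for X in([*PIN,43],[*PIN,20],[531.3,-283,10],[387.2,-293.8,10],[455.2,-289,10]):print(np.round(X,1),"scene",proj("scene",X).round(2),"top",proj("top",X).round(2))
mid=[455.2,-288.9];a=4.3-90;R=R_(a)
st()
ctrl.move_l([179.7,546.2,330])
ctrl.gripper_to(46,60)
ctrl.move_ptp([*mid,300],R);s=st();print(np.round(s["q"],2))
ctrl.move_l([*mid,60],vel=200)
ctrl.hold(.2);st("above")
print(ctrl.move_l([*mid,22],vel=25,threshold=4));st("down")
E
```

```text
[561.2 168.6  43. ] scene [222.13 182.95] top [219.35 236.26]
[561.2 168.6  20. ] scene [222.56 189.95] top [220.25 236.34]
[ 531.3 -283.    10. ] scene [285.17 277.04] top [358.82 247.35]
[ 387.2 -293.8   10. ] scene [223.5  300.15] top [361.89 291.85]
[ 455.2 -289.    10. ] scene [253.85 288.88] top [360.53 270.81]
 t0.10 [179.41 545.63 255.22] F [-0.01 -1.42  0.33] w85.4
 t4.30 [ 455.59 -288.24  300.03] F [-0.27 -0.51  0.3 ] w46.2
[-0.72  0.1   1.57  0.    1.47  0.77]
above t5.85 [ 455.87 -289.46   61.14] F [ 0.74  0.21 -0.37] w45.9
True
down t7.25 [ 455.1  -288.84   22.7 ] F [-0.26 -0.19  4.01] w46.2
```

```bash
python3 - <<'E'
from h import *
mid=[455.2,-288.9]
ctrl.move_l([*mid,26],vel=40)
ctrl.gripper_to(20,60);st("grip")
ctrl.move_l([*mid,130],vel=100);ctrl.hold(.2);st("lift")
p,d=optics.grab_frame("top");q,_=optics.grab_frame("scene")
c=cv2.resize(p[222:312,310:410,::-1],(400,360));e=cv2.resize(q[190:325,190:340,::-1],(400,360));cv2.imwrite("pics/lift.png",np.hstack([c,e]))
E
```

```text
grip t7.80 [ 455.14 -288.85   26.03] F [-0.4  -0.38  2.75] w28.4
lift t9.19 [ 454.82 -288.57  129.22] F [-1.04 -0.29 -3.1 ] w28.1
```

View pics/lift.png

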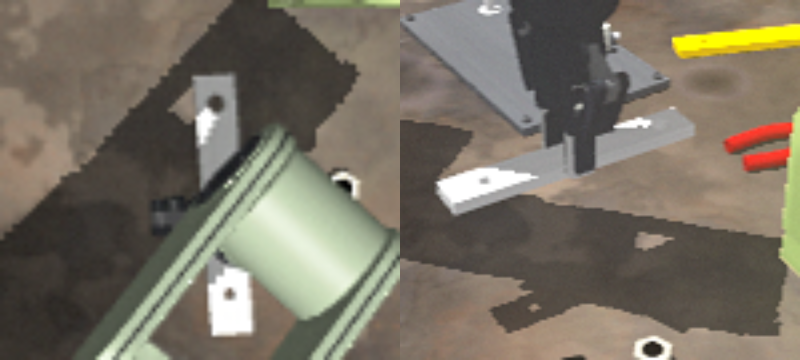

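```bash
cat >> h.py <<'E'
TH=251.1;ZG=26
def place(h,dx=0,dy=0,**k):
    t=np.deg2rad(TH);p=PIN+76.5*np.array([np.cos(t),np.sin(t)])+[dx,dy]
    return ctrl.move_l([*p,ZG+h],**k)
E
python3 - <<'E'
from h import *
t=np.deg2rad(TH);p=PIN+76.5*np.array([np.cos(t),np.sin(t)]);R=R_(-85.7+TH-184.3)
ctrl.move_ptp([*p,150],R)
place(52,vel=80);ctrl.hold(.3);st("above")
p,d=optics.grab_frame("top");q,_=optics.grab_frame("scene")
cv2.imwrite("pics/abv.png",np.hstack([cv2.resize(p[202:277,204:304,::-1],(400,300),interpolation=0),cv2.resize(q[160:250,180:300,::-1],(400,300),interpolation=0)]))
c=place(38,vel=20,threshold=4);st("nose %s"%c)
E
```

```text
above t12.11 [536.72  96.26  78.47] F [-0.51  1.64 -2.35] w28.2
nose False t13.06 [536.55  96.22  64.08] F [-0.08  0.19 -2.5 ] w28.2
```

View pics/abv.png

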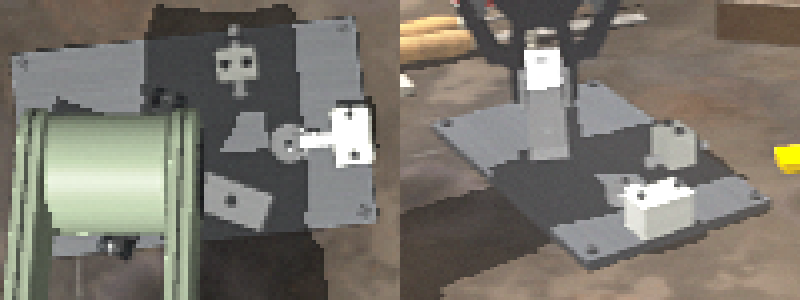

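```bash
python3 - <<'E'
from h import *
print("exp small hole",proj("top",[*(PIN+144.5*np.array([np.cos(np.deg2rad(TH)),np.sin(np.deg2rad(TH))])),62]))
for h in(32,26,20,14):
    c=place(h,vel=20,threshold=4);s=st(f"{h} {c}")
    if c:break
E
```

```text
exp small hole [261.42839215 251.53115057]
32 False t13.51 [536.25  96.21  57.78] F [-0.89 -0.11 -4.06] w28.4
26 False t13.96 [536.26  96.22  51.78] F [-0.01  0.12 -1.82] w28.5
20 False t14.41 [536.26  96.24  45.8 ] F [-0.12  0.4  -2.37] w28.3
14 False t14.86 [536.25  96.24  39.79] F [-0.51  0.07 -3.67] w28.5
```

```bash
python3 - <<'E'
from h import *
c=place(8.5,vel=10,threshold=4);s=st(f"{c}")
z=s["eef_pos"][2]
ctrl.gripper_to(60);ctrl.hold(.4);st("rel")
place(74,vel=150)
ctrl.hold(.1);st("up")
p=fx(-140,-60);ctrl.move_ptp([*p,150],R_(7.1))
p,d=optics.grab_frame("top");q,_=optics.grab_frame("scene");np.savez("pl.npz",p=p,q=q)
cv2.imwrite("pics/pl.png",np.hstack([cv2.resize(p[202:277,204:304,::-1],(400,300),interpolation=0),cv2.resize(q[160:250,180:300,::-1],(400,300),interpolation=0)]))
st()
E
```

```text
True t15.29 [536.58  96.23  36.29] F [-0.05 -0.4   5.66] w28.2
rel t16.10 [534.79  96.17  34.74] F [-0.06  0.51 -0.29] w59.9
up t16.78 [535.14  96.18  98.6 ] F [-1.13 -0.78  0.34] w60.0
 t17.43 [430.27  91.68 149.54] F [-0.11 -0.61  0.19] w60.0
```

View pics/pl.png

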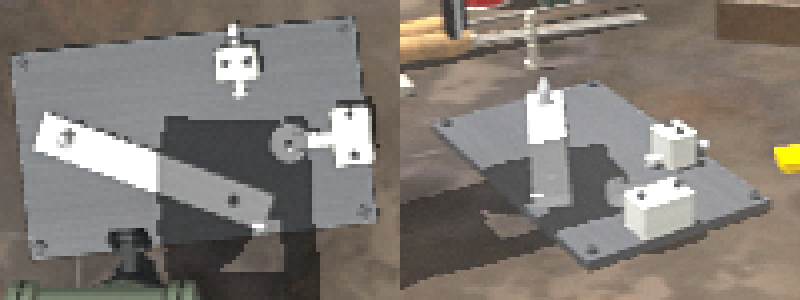

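```bash
cat >> h.py <<'E'
PY=-125;ZP=38
def fr(n=4):  # mean push force along +x_f, sensor averaged
    v=[]
    for _ in range(n):
        v.append(-(np.array(sensors.read_state()["force"])[:2]@XF));ctrl.hold(.02)
    return np.mean(v)
def px_(x,**k):return ctrl.move_l([*fx(x,PY),ZP],**k)
E
python3 - <<'E'
from h import *
ctrl.gripper_to(0,40)
ctrl.move_ptp([*fx(-120,PY),120],R_(7.1))
px_(-120,vel=100);ctrl.hold(.3);f0=fr(8);st("ready");open("f0","w").write(str(f0))
print("hit",px_(-48,vel=30,threshold=12));st("mid");print(f0,fr()-f0)
x=-48
while x<-36:
    x+=1.5;c=px_(x,vel=20,threshold=6);f=fr(3)-f0;print(x,c,round(f,2),end="; ")
    if c or f>11:break
st()
p,d=optics.grab_frame("top");q,_=optics.grab_frame("scene");np.savez("pu.npz",p=p,q=q)
cv2.imwrite("pics/pu.png",np.hstack([cv2.resize(p[202:277,204:304,::-1],(400,300),interpolation=0),cv2.resize(q[160:250,180:300,::-1],(400,300),interpolation=0)]))
E
```

```text
ready t19.82 [457.73  29.66  38.21] F [-0.01  0.03 -0.63] w0.1
hit True
mid t21.58 [516.08  35.82  38.52] F [-1.62 -1.85  5.49] w0.1
0.01542453385236009 2.0165979398377503
-46.5 True 1.55;  t22.00 [515.97  35.86  38.59] F [-2.   -0.    4.97] w-0.2
```

View pics/pu.png

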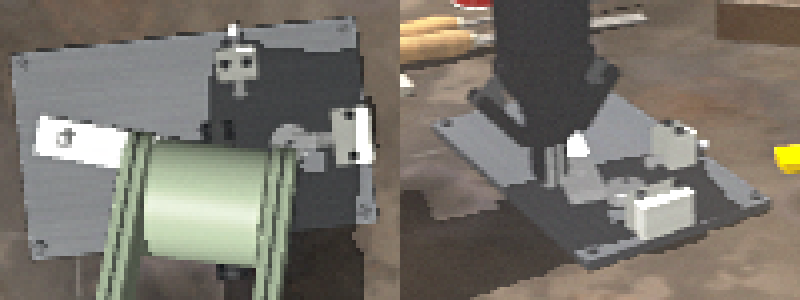

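The fingertips, when shut, reach farther than expected and rub on the plate (Fz 5 N). I'll back off, raise the tool 4 mm and push again.

```bash
sed -i 's/ZP=38/ZP=42/' h.py; python3 - <<'E'
from h import *
ctrl.move_l([*fx(-64,PY),42],vel=20);px_(-85,vel=40);ctrl.hold(.3);f0=fr(8);st("ready");open("f0","w").write(str(f0))
x=-66;print("hit",px_(x,vel=20,threshold=8))
while x<-38:
    x+=2;c=px_(x,vel=15,threshold=6);s=sensors.read_state();f=fr(2)-f0;xm=(np.array(s["eef_pos"])[:2]-PIN)@XF
    print(x,c,"x%.2f f%.2f fz%.1f"%(xm,f,s["force"][2]),end="; ")
    if c or f>11:break
st()
E
```

```text
ready t23.59 [492.41  34.06  42.  ] F [-0.94  0.99 -0.05] w0.2
hit False
-64 False x-63.88 f0.10 fz-0.3; -62 False x-61.90 f0.40 fz0.2; -60 False x-60.78 f2.97 fz1.5; -58 False x-59.02 f4.85 fz1.1; -56 False x-56.36 f3.44 fz-0.3; -54 False x-53.28 f1.69 fz-0.4; -52 False x-51.05 f1.37 fz-0.6; -50 False x-49.27 f0.17 fz-0.6; -48 False x-47.53 f-0.16 fz-0.2; -46 False x-45.78 f0.04 fz-0.4; -44 False x-43.85 f-0.04 fz0.6; -42 False x-41.88 f0.16 fz1.0; -40 False x-39.86 f0.06 fz0.4; -38 False x-37.86 f0.02 fz-1.2;  t29.12 [539.08  39.86  42.02] F [ 0.69 -0.49  0.15] w0.0
```

```bash
python3 - <<'E'
from h import *
p,d=optics.grab_frame("top");q,_=optics.grab_frame("scene");np.savez("pv.npz",p=p,q=q)
cv2.imwrite("pics/pv.png",np.hstack([cv2.resize(p[202:277,204:304,::-1],(400,300),interpolation=0),cv2.resize(q[160:250,180:300,::-1],(400,300),interpolation=0)]))
E
```

```text
(no output)
```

View pics/pv.png

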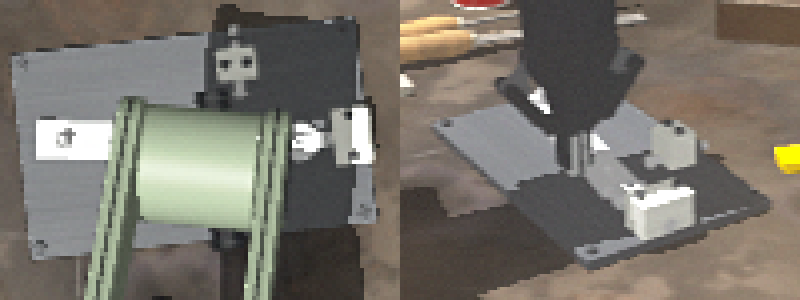

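```bash
python3 - <<'E'
from h import *
f0=float(open("f0").read());x=-38
while x<-16:
    x+=1;c=px_(x,vel=12,threshold=4);s=sensors.read_state();f=fr(2)-f0;xm=(np.array(s["eef_pos"])[:2]-PIN)@XF
    print(x,c,"x%.2f f%.2f fz%.1f"%(xm,f,s["force"][2]),end="; ")
    if c or f>5 :break
st()
E
```

```text
-37 False x-36.97 f0.15 fz0.4; -36 False x-36.02 f-0.34 fz-0.9; -35 False x-34.94 f0.17 fz-0.1; -34 False x-33.94 f0.66 fz0.4; -33 False x-32.90 f0.17 fz0.2; -32 False x-31.90 f0.18 fz0.0; -31 False x-30.93 f0.38 fz-0.1; -30 False x-29.92 f0.61 fz0.5; -29 False x-28.91 f0.55 fz-0.3; -28 False x-27.91 f0.54 fz-0.2; -27 False x-26.89 f0.94 fz-1.0; -26 False x-25.83 f0.31 fz0.3; -25 False x-24.67 f0.56 fz0.0; -24 False x-23.73 f0.58 fz-0.2; -23 False x-22.87 f-0.11 fz-0.4; -22 False x-21.92 f-0.38 fz-0.6; -21 False x-20.93 f-0.06 fz-0.1; -20 False x-19.92 f-0.24 fz0.1; -19 False x-18.86 f-0.13 fz0.2; -18 False x-17.91 f0.23 fz0.1; -17 False x-17.07 f0.21 fz0.3; -16 False x-16.83 f3.22 fz1.9;  t35.46 [559.96  42.54  41.79] F [-3.18 -0.52  1.94] w-0.0
```

```bash
python3 - <<'E'
from h import *
f0=float(open("f0").read());x=-16
while x<-9:
    x+=.4;c=px_(x,vel=6,threshold=5);f=fr(3)-f0;s=sensors.read_state();xm=(np.array(s["eef_pos"])[:2]-PIN)@XF
    print("%.1f"%x,c,"x%.2f f%.2f fz%.1f"%(xm,f,s["force"][2]),end="; ")
    if c or f>10.8:break
for _ in range(3):print("press",round(fr(8)-f0,2))
st()
E
```

```text
-15.6 False x-16.70 f5.16 fz2.1; -15.2 False x-16.62 f6.23 fz4.0; -14.8 False x-16.56 f7.34 fz4.1; -14.4 False x-16.54 f7.40 fz4.4; -14.0 False x-16.49 f7.87 fz4.1; -13.6 False x-16.43 f8.30 fz5.0; -13.2 False x-16.39 f9.60 fz6.3; -12.8 False x-16.29 f10.12 fz6.5; -12.4 False x-16.27 f11.21 fz6.7; press 10.85
press 11.05
press 10.52
 t38.56 [560.47  42.73  41.08] F [-10.83  -2.38   7.44] w-0.6
```

```bash
python3 - <<'E'
from h import *
px_(-45,vel=30);px_(-100,vel=80)
ctrl.move_l([*fx(-140,PY),130],vel=120)
ctrl.move_ptp([*fx(-220,-60),200],R_(7.1));st()
p,d=optics.grab_frame("top");q,_=optics.grab_frame("scene");np.savez("fin.npz",p=p,q=q)
cv2.imwrite("pics/fin.png",np.hstack([cv2.resize(p[202:277,204:304,::-1],(400,300),interpolation=0),cv2.resize(q[160:250,180:300,::-1],(400,300),interpolation=0)]))
b=(204,202,304,277);g=cv2.resize(p[202:277,204:304].min(2),None,fx=8,fy=8,interpolation=cv2.INTER_LINEAR)
m=cv2.morphologyEx((g>185).astype(np.uint8),cv2.MORPH_OPEN,np.ones((49,49)))
for c in cv2.findContours(m,cv2.RETR_EXTERNAL,cv2.CHAIN_APPROX_NONE)[0]:
    if cv2.contourArea(c)>8000:
        P=np.array([onplane("top",(u+.5)/8-.5+204,(v+.5)/8-.5+202,20)[:2] for u,v in c[:,0]],np.float32);print(cv2.minAreaRect(P))
E
```

```text
t42.15 [350.49  81.94 199.79] F [ 0.02 -0.41 -0.3 ] w0.3
((571.7183837890625, 96.1348648071289), (33.36936569213867, 135.5763397216797), 8.32518196105957)
```

View pics/fin.png

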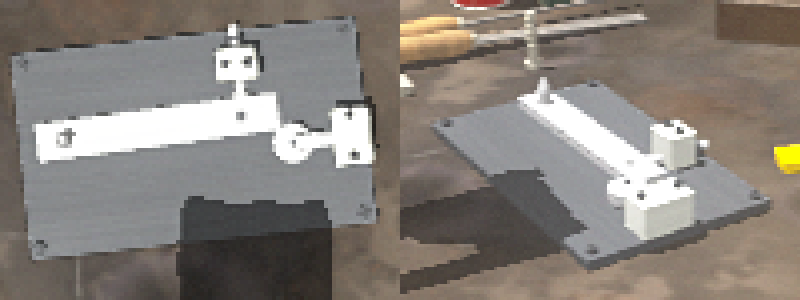

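```bash
python3 - <<'E'
from h import *
ctrl.hold(.3);ctrl.finish_job()
E
```

```text
the job is handed in; nothing more can be done
```

The lever blank is on the pivot pin, home against the stop screw with only the roller holding it, and the job was handed in at about 42 s of the 72 s.

- **Placing:** I picked the bright bar with two holes, not the strip without holes or the yellow look-alike. It went over the pin with no side contact. I let it go flat on the plate about 25 degrees out, clear of the roller, and a picture confirmed it.
- **First push:** this stopped early because the shut fingertips reach lower than I had assumed and rubbed the plate with about 5 N. I backed off, raised the tool 4 mm and pushed again.
- **Second push:** the blank went past the roller, with a push peak of about 5 N. It ran free for a few millimetres and then met the stop screw.
- **Pressing:** I held a measured push of about 11 N for more than 0.5 s. I estimate 10–14 N at the screw; that is worked out from the lever arm and the roller's unknown force, because the screw contact can't be measured directly. During the press the tool also read about 7 N of vertical force.
- **Last check:** with the arm backed away, the pictures show the blank flat on the pin, touching the screw, with the roller at its end corner. It lies about 1.2 degrees past the fixture's -y direction, inside the 0.08 rad (4.6 degree) limit.
- **Not checked:** I did not measure the final hold force on the screw, or check the bystanders again apart from the bolt, which looks unmoved. The arm stayed clear of them.

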